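# Empty the used-sample tray into the waste box

### The arm

A 6-joint arm with a two-finger parallel gripper is mounted at the origin on the work surface. World frame = base frame: x ahead of the robot, y to its left, z up, the work surface at z = 0. Lengths are in m, angles in rad, forces in N, time in s.
With the tool pointing down it reaches from about 0.35 to 0.725 m from the base axis. Payload 6 kg.
Tool frame: the origin (TCP) lies at the very end of the fingers, on their centre line; the grasp point (between the pads) lies 19 mm behind it; z points along the fingers, y is the line along which they close (so a half turn about z gives the same grasp; the last joint's range is limited). The gripper opens to 85 mm and grips with 20 to 120 N. Pads are 22 mm wide; open, the fingers measure 114 mm over their backs; the gripper's body (76 mm by 85 mm) begins 54 mm behind the grasp point. The pads swing forward as they close: fully open they stand 13 mm farther back than shut.
Start: joints at [-0.955, 0.04, 0.085, 0, -1.615, -0.334], TCP at [0.167, -0.576, 0.201] pointing down, gripper open.
Joint ranges: [-2.56, 2.56], [-1.29, 2.01], [-1.08, 1.49], [-3.29, 1.98], [-2.81, -0.18], [-2.99, 2.99]. Speed limits (rad/s): [2.57, 2.57, 3.01, 3.14, 3.14, 3.14].

### API

Orientations are given as a unit quaternion [w, x, y, z].
In Python, from rig import r gives the robot as it stands.
- The arm moves only by the shell command python3 -m creep 'ROWS' [FORCE]. ROWS is JSON, a list of rows, each an object of numbers: "grip": the finger opening in mm, from 0 to 85.4; "dx", "dy", "dz": the shift along the tool's x, y, z in mm; "rx", "ry", "rz": the turn, a rotation vector about the tool's x, y, z in rad. A call has 1 to 8 rows; each row is the pose to reach, as a shift and turn from the pose commanded when the call began, along the tool's axes at that moment; what a row does not reach only later rows make up. A row lasts 1/10 s, in which the tool goes at most 50 mm and 8.59 degrees, less where a joint would pass 70% of its speed; a pose out of reach is approached as far as the arm can. A call with a gripper value outside its range is refused whole. The fingers move at their own pace and stop on an object; FORCE is the grip in N (left out, the last holds). Time passes only in rows, so rows that repeat a pose let the fingers close. It gives the time, the measured TCP pose, the force, the opening and the grip force at its end, in the units of the state.
- r.get_obs(): the state, without advancing time (a new reading comes with each control period).
- r.get_image(name): name is "scene" or "top"; returns the picture (420x560x3 uint8, blue, green, red); there is no depth.
- r.camera_params(name): a dict with "K" (3x3 intrinsics, pixels), "world_from_camera" (4x4, takes a point from camera to world coordinates). Camera axes: x right, y up, looking along -z (the intrinsics and any distortion apply to the point x, -y, -z); pixel columns grow to the right and rows downward; lengths in m; the calibration is good to about 2 mm. A picture is of the moment at which its call begins. camera_params takes no time and is no camera call.
- r.finish_job(): hands the job in; it is judged then, once.
The state is a dict: "time_s": time; "joints": joint angles; "joint_velocities": joint speeds; "effort": joint torques, N m; "tcp_pos": TCP position; "eef_rot": TCP orientation; "force": force on the tool from outside, world axes, zero at the start; "torque": the same for the moment, N m; "gripper_width": opening from 0.0 (shut) to 1.0 (fully open); "gripper_force": force on a finger pad.
Only numpy, scipy, OpenCV 4.12 (cv2) and the standard library are available. Lean on these libraries where they do the work, as an engineer would, in place of code of your own. Each camera call takes 0.05 s, during which the arm holds its last target. There are 200 camera calls.

### The job

Pick up the blue tray by its white handle, tip its four used sample containers into the pink waste box without touching them with the fingers, and then set the empty tray down upright exactly in the middle of the green mat, square with it so that it stands wholly on the mat (either way round). Then close the waste box's clear lid fully. Leave everything else on the bench standing where it is.

Things in the scene. Friction and masses are not known exactly. Their poses are not given: they have to be found in the camera images.
- tray: loose blue tray, 0.22 kg. Origin: centre of the floor's underside; x to the spout, z up. Floor x -79 to 79 mm, y -57 to 57, 4 thick; walls 50 high at both sides (x -79 to 118) and back; no front wall: from x = 77 the floor goes on as a spout rising at 20 degrees to the lip at x = 118. Starts level, spout yaw 40 to 132 degrees; it empties when tipped spout-down by 60 to 75 degrees
- tray_handle (a point): centre of the white handle plate, (0, 0, 105 mm) in the tray frame, same axes. The plate spans the tray along y (110 mm), is 12 mm thick, 34 mm tall and leans 30 degrees back, away from the spout (its up direction is (-0.5, 0, 0.866) in the tray frame); 88 mm are free below it. Leaning posts at y = +-55 mm carry it
- tray_lip (a point): middle of the lip of the spout, at (118, 0, 17 mm) in the tray frame
- tray_mid (a point): middle of the tray's footprint including the spout, at (20, 0, 0 mm) in the tray frame
- tube1: used white capped tube, 28 mm diameter, 84 mm long along its y, lying across the tray; origin on its side below the middle (14 mm off the axis)
- tube2: second used tube, same as tube1
- jar1: used square cream jar with orange cap, 34 x 66 x 34 mm (cap toward its y), lying across the tray; origin: centre of the side it lies on at the start
- jar2: second used jar, same as jar1
- bin: fixed pink waste box, open-topped, outside 190 x 190 x 110 mm high, walls 4 mm; origin: centre of its underside; its front faces -x of its frame, the lid's hinge runs along its rear (+x) rim
- lid (a joint): angle of the waste box's clear lid (190 x 190 x 6 mm, stiff hinge that stays where it is left): 0 closed flat on the rim, 1.57 standing upright; starts open at 1.45 to 1.75 rad
- bin_hinge (a point): middle of the lid's hinge line at the rear rim of the box, 110 mm above the bench
- lid_edge (a point): middle of the lid's free edge, on its outer face (the upper face when closed), 190 mm from the hinge; a 50 mm wide, 15 mm long lilac tab sticks out beyond it
- mat: fixed green mat with white outline, 220 (x) x 140 (y) x 4 mm; origin: centre of its underside
- pipettes: bystander: grey pipette stand, 80 mm diameter, 260 mm tall; origin under its centre
- amber: bystander: amber bottle, 68 mm diameter, 170 mm tall; origin under its centre
- tipbox: bystander: small yellow tip box 50 x 50 x 70 mm; origin under its centre
- rack: bystander: small blue rack of white tubes 50 x 50 x 70 mm; origin under its centre
- beaker: bystander: clear beaker, 60 mm diameter, 85 mm tall, beside the tray; origin under its centre
- flask: bystander: white jar with red cap, 50 mm diameter, 100 mm tall, beside the mat; origin under its centre
Mind the look-alikes: they are no part of the job. Leave any red look-alike of the tray alone.

How it is judged:
By the outcome, as a careful person would: the job done as asked, in the order asked, and still so for the second after the job is handed in, with the robot touching nothing.
It also fails if it takes over 72 s, if anything falls off the work surface, if the arm or the gripper's body presses on something with over 40 N, if the wrist force passes 120 N, or if a joint passes its speed limit or range.

## Working session

There is one attempt and no reset: what is moved stays moved. The work goes in short steps, Python scripts to look and compute and a shell command to move; the robot and the scene stay as the last step left them, time stands still between calls to the robot, and variables do not carry over. Pictures are saved under pics/ and viewed, at most 10 in all, crops included, and the job is handed in when it is done.

```bash
ls; mkdir -p pics
python3 - <<'E'
from rig import r
import cv2,numpy as np
for n in("scene","top"):
    cv2.imwrite(f"pics/{n}0.png",r.get_image(n)); p=r.camera_params(n); print(n,{k:np.round(v,4).tolist() if not isinstance(v,str) else v for k,v in p.items()})
o=r.get_obs();print(o)
E
```

```text
pics
scene {'K': [[450.2781, 0.0, 275.5356], [0.0, 450.2781, 210.1253], [0.0, 0.0, 1.0]], 'world_from_camera': [[0.8104, -0.3825, 0.4438, 0.9392], [0.5858, 0.5149, -0.6258, -0.6258], [0.0108, 0.7672, 0.6414, 0.7678], [0.0, 0.0, 0.0, 1.0]]}
top {'K': [[472.4329, 0.0, 281.3848], [0.0, 472.4329, 206.2438], [0.0, 0.0, 1.0]], 'world_from_camera': [[-0.0224, 0.991, -0.1318, 0.3247], [-0.9996, -0.0242, -0.0124, 0.0271], [-0.0155, 0.1315, 0.9912, 1.2395], [0.0, 0.0, 0.0, 1.0]]}
{'time_s': 0.1, 'joints': array([-9.55284505e-01,  4.07462845e-02,  8.38579293e-02, -3.85238653e-04,
       -1.61548246e+00, -3.33693609e-01]), 'joint_velocities': array([-0.00055674, -0.00081067,  0.00385129,  0.00316431, -0.00028532,
        0.00016036]), 'effort': array([-5.10755766e-03, -3.69345939e+01,  3.48280799e+01,  6.95165947e+00,
       -4.54231311e-03,  2.21265771e-05]), 'tcp_pos': array([ 0.16681441, -0.57597601,  0.19965734]), 'eef_rot': array([-1.88593681e-04, -1.40451592e-01,  9.90087215e-01,  7.88172283e-04]), 'force': array([ 0.24863044, -0.21615682, -0.18768327]), 'torque': array([-0.06984068, -0.03889361,  0.00075097]), 'gripper_force': 0.0, 'gripper_width': 0.9981863567565663}
```

View pics/top0.png

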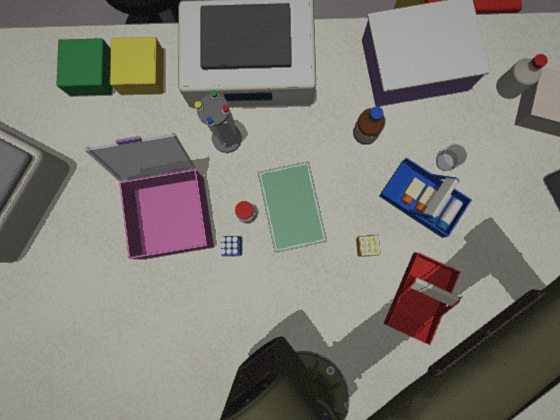

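View pics/scene0.png

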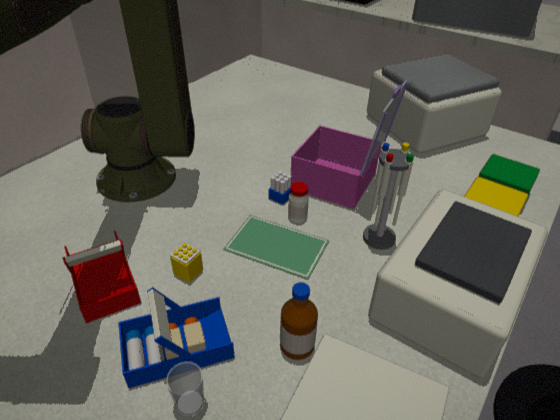

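The top view has the blue tray at (425,197) and a red look-alike at (423,297). It also shows the pink bin at (167,215) with its lid standing at (140,155), the mat at (293,206), the beaker at (447,158), the tip box at (369,246), the rack at (231,246), the flask at (245,212), the pipettes at (225,130) and the amber bottle at (370,125). For the handle, the candidates are the white plate on the blue tray (445,197) and the one on the red tray (435,292). I choose the blue one and check it in a crop.

Run:
```python
import cv2,numpy as np
t=cv2.imread("pics/top0.png");s=cv2.imread("pics/scene0.png")
a=cv2.resize(t[140:250,365:485],None,fx=4,fy=4,interpolation=cv2.INTER_CUBIC)
b=cv2.resize(s[280:390,105:245],None,fx=2.8,fy=4*.7,interpolation=cv2.INTER_CUBIC)
c=np.zeros((560,800,3),np.uint8)
a=cv2.resize(a,(400,367));b=cv2.resize(b,(400,314));c[:367,:400]=a;c[:314,400:]=b
cv2.imwrite("pics/crop.png",c)
```

```text
(no output)
```

View pics/crop.png

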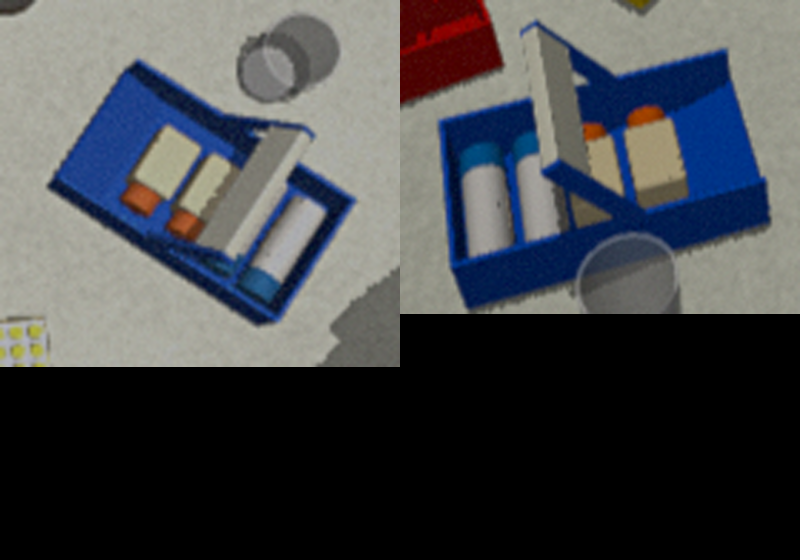

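The crop confirms it: white handle on the blue tray, spout at the upper left, walls' top corners at about top px (406,159), (380,196), (446,237), (472,200). Two jars lie by the spout and two tubes at the back.

```bash
cat > h.py <<'E'
import numpy as np,cv2
from scipy.optimize import least_squares
from scipy.spatial.transform import Rotation as R
from rig import r
P={n:r.camera_params(n) for n in("top","scene")}
def proj(n,X):
    p=P[n];T=np.linalg.inv(np.array(p["world_from_camera"]));c=np.atleast_2d(X)@T[:3,:3].T+T[:3,3]
    c=c*[1,-1,-1];u=c@np.array(p["K"]).T;return u[:,:2]/u[:,2:]
def ray(n,uv,z):
    p=P[n];M=np.array(p["world_from_camera"]);d=np.linalg.inv(np.array(p["K"]))@[*uv,1];d=M[:3,:3]@(d*[1,-1,-1]);c=M[:3,3];return c+d*(z-c[2])/d[2]
def pose(x,y,a,X,z=0):
    c,s=np.cos(a),np.sin(a);X=np.atleast_2d(X).astype(float);return np.c_[x+c*X[:,0]-s*X[:,1],y+s*X[:,0]+c*X[:,1],X[:,2]+z]
def fit(obs,x0,z=0):  # obs: {cam:[(X3,uv),...]}
    f=lambda v:np.concatenate([(proj(n,pose(*v,[o[0] for o in l],z))-[o[1] for o in l]).ravel() for n,l in obs.items()])
    s=least_squares(f,x0,loss="soft_l1",x_scale=[.01,.01,.1]);return s.x,f(s.x)
TR=dict(B=lambda:0)
def tq(o): return R.from_quat(np.roll(o["eef_rot"],-1))
E
python3 - <<'E'
from h import *
t=lambda a:(a[0]/3.3333+365-.35,a[1]/3.336+140-.35); s=lambda a:((a[0]-400)/2.857+105-.35,a[1]/2.855+280-.35)
bp,bm,fm,fp=[-.079,.057,.05],[-.079,-.057,.05],[.118,-.057,.05],[.118,.057,.05]
v,e=fit({"top":[(bp,t((270,323))),(bm,t((355,200))),(fm,t((138,62))),(fp,t((50,185)))],"scene":[(bm,s((455,264))),(bp,s((440,121))),(fp,s((727,52))),(fm,s((768,180)))]},[.4,-.3,1])
print("tray",v,np.degrees(v[2]),e.round(1))
h=pose(*v,[0,0,.105]);print("handle",h,proj("top",h),proj("scene",h))
M=[[x,y,.004] for x,y in((.11,.07),(.11,-.07),(-.11,-.07),(-.11,.07))]
# mat
im={n:cv2.imread(f"pics/{n}0.png") for n in P}
q={}
for n,c in(("top",(293,206)),("scene",(277,245))):
    hs=cv2.cvtColor(im[n],cv2.COLOR_BGR2HSV);m=cv2.inRange(hs,(50,50,40),(95,255,255));_,L,st,_=cv2.connectedComponentsWithStats(m)
    m=(L==L[c[1],c[0]]).astype(np.uint8);k=cv2.findContours(m,0,1)[0][0];k=cv2.convexHull(k);q[n]=cv2.approxPolyDP(k,8,True)[:,0];print(n,q[n].tolist())
mt=[ray("top",u,.004)[:2].round(4).tolist() for u in q["top"]];print(mt,[ray("scene",u,.004)[:2].round(4).tolist() for u in q["scene"]])
B=[[.095,.095,.11],[.095,-.095,.11],[-.095,-.095,.11],[-.095,.095,.11]]
v,e=fit({"top":list(zip(B,[(121,182),(196,170),(213,248),(130,258)]))},[.35,.25,0]);print("bin",v,e.round(1)); print(proj("scene",pose(*v,B)).round())
hz=pose(*v,[.095,0,.11])[0]
E=lambda a:pose(*v,[[.095-.19*np.cos(a)+.0*np.sin(a),y,.11+.19*np.sin(a)] for y in(.095,-.095)])
for a in(1.4,1.5,1.6,1.7): print(a,proj("top",E(a)).round().tolist(),proj("scene",E(a)).round().tolist())
for nm,u,z in(("beaker",(445,164),0),("tip",(369,243),.07),("rack",(231,243),.07),("flask",(244,210),.1),("pip",(229,138),0),("pipTop",(213,108),.26),("amber",(376,113),.17)): print(nm,ray("top",u,z).round(3))
E
```

```text
tray [ 0.48735956 -0.34068431  0.95031083] 54.44879980427972 [ 1.7  0.5 -0.   0.1 -1.1 -1.2  1.2 -1.7 -0.9  0.8 -0.  -1.1  0.4 -2.2
  0.2 -0.6]
handle [[ 0.48735956 -0.34068431  0.105     ]] [[439.32586403 197.59324821]] [[159.99912279 315.87189205]]
top [[305, 165], [322, 237], [277, 247], [262, 175]]
scene [[229, 246], [251, 218], [323, 241], [306, 273]]
[[0.5984, -0.0229], [0.4054, -0.0617], [0.3821, 0.0564], [0.5742, 0.0923]] [[0.3996, -0.0567], [0.3783, 0.0559], [0.573, 0.0933], [0.5964, -0.0195]]
bin [0.46267282 0.32424222 0.1359226 ] [ 0.1  0.1  2.  -0.2 -4.3 -1.2  0.   1.4]
[[380. 142.]
 [356. 177.]
 [289. 156.]
 [318. 125.]]
1.4 [[91.0, 181.0], [183.0, 166.0]] [[379.0, 75.0], [353.0, 105.0]]
1.5 [[89.0, 172.0], [181.0, 157.0]] [[387.0, 76.0], [361.0, 106.0]]
1.6 [[88.0, 163.0], [180.0, 148.0]] [[394.0, 77.0], [369.0, 108.0]]
1.7 [[87.0, 154.0], [179.0, 139.0]] [[401.0, 79.0], [377.0, 111.0]]
beaker [ 0.592 -0.396  0.   ]
tip [ 0.384 -0.172  0.07 ]
rack [0.392 0.169 0.07 ]
flask [0.469 0.133 0.1  ]
pip [0.679 0.18  0.   ]
pipTop [0.672 0.182 0.26 ]
amber [ 0.681 -0.186  0.17 ]
```

```bash
cat >> h.py <<'E'
def toolpose(h,yaw,tip,back=0.):
    """tool rot+TCP for handle-centre h, tray yaw/tip (deg); back = stand-off along -tool z"""
    Rt=R.from_euler("ZY",[yaw,tip],degrees=True).as_matrix()
    z=Rt@[.5,0,-.75**.5];x=-Rt[:,1];y=np.cross(z,x)
    return R.from_matrix(np.c_[x,y,z]),np.asarray(h)+z*(.019-back)
def delta(Rg,p,o=None,Rc=None,pc=None):
    if Rc is None:
        o=o or r.get_obs();Rc,pc=tq(o),o["tcp_pos"]
    d=Rc.inv().apply(p-pc)*1000;w=(Rc.inv()*Rg).as_rotvec()
    print("d",d.round(1),"r",w.round(3),"rows",max(np.linalg.norm(d)/50,np.degrees(np.linalg.norm(w))/8.59).round(1))
E
python3 - <<'E'
from h import *
im={n:cv2.imread(f"pics/{n}0.png") for n in P}
for n,c in(("top",(167,245)),("scene",(340,185))):
    hs=cv2.cvtColor(im[n],cv2.COLOR_BGR2HSV);m=cv2.inRange(hs,(135,80,30),(175,255,255));_,L,st,_=cv2.connectedComponentsWithStats(m)
    m=(L==L[c[1],c[0]]).astype(np.uint8);k=cv2.convexHull(cv2.findContours(m,0,1)[0][0]);print(n,cv2.approxPolyDP(k,3,True)[:,0].tolist())
v=[.487,-.341,54.4]
h=np.r_[v[:2],.105]
Rg,p=toolpose(h,v[2],0,.10);print(p);delta(Rg,p)
Rd=R.from_matrix(np.diag([1,1,1.]));
Rg2,p2=toolpose(h,v[2],0,0);delta(Rg2,p2,Rc=Rg,pc=p)
E
```

```text
top [[194, 169], [202, 178], [212, 246], [129, 257], [120, 182]]
scene [[319, 126], [371, 139], [381, 147], [374, 174], [353, 208], [308, 194], [291, 183], [292, 155]]
[ 0.46342402 -0.37393058  0.17514806]
d [-341.1  111.5   24.6] r [ 0.284 -0.582 -2.177] rows 15.2
d [ -0.  -0. 100.] r [0. 0. 0.] rows 2.0
```

```bash
python3 - <<'E'
from h import *
c=.095
v,e=fit({"top":[([c,c,.11],(120,182)),([c,-c,.11],(194.5,169)),([-c,c,.11],(128.5,257.5)),([-c,-c,0],(212.5,246.5)),([c,-c,0],(202.5,178))],"scene":[([-c,c,.11],(319,125.5)),([-c,-c,.11],(291.5,155)),([-c,-c,0],(291,184)),([c,-c,0],(353,208.5))]},[.46,.32,.13])
print("bin",v,np.degrees(v[2]),e.round(1))
H=pose(*v,[c,0,.11])[0];print("hinge",H)
obs={"top":[(87,149),(176,134)],"scene":[(403,82),(373,113)]}
for a in np.arange(1.5,1.8,.05):
    E=pose(*v,[[c-.19*np.cos(a),y,.11+.19*np.sin(a)] for y in(c,-c)])
    print(a.round(2),proj("top",E).round().tolist(),proj("scene",E).round().tolist())
E
python3 -m creep '[{"dx":-60,"dy":30,"dz":-20,"rx":0.284,"ry":-0.582,"rz":-2.177},{"dx":-110,"dy":50,"dz":-30,"rx":0.284,"ry":-0.582,"rz":-2.177},{"dx":-160,"dy":70,"dz":-30,"rx":0.284,"ry":-0.582,"rz":-2.177},{"dx":-210,"dy":80,"dz":-20,"rx":0.284,"ry":-0.582,"rz":-2.177},{"dx":-250,"dy":90,"dz":-10,"rx":0.284,"ry":-0.582,"rz":-2.177},{"dx":-280,"dy":95,"dz":-5,"rx":0.284,"ry":-0.582,"rz":-2.177},{"dx":-300,"dy":100,"dz":0,"rx":0.284,"ry":-0.582,"rz":-2.177},{"dx":-310,"dy":105,"dz":0,"rx":0.284,"ry":-0.582,"rz":-2.177}]'
python3 - <<'E'
from h import *
Rg,p=toolpose([.487,-.341,.105],54.4,0,.10);print(r.get_obs()["joints"].round(2));delta(Rg,p)
E
```

```text
bin [0.46518047 0.33174822 0.14156585] 8.111125769951528 [-2.2 -0.6  0.2 -0.3 -1.3  1.1  0.5  1.1  0.3 -0.6  0.5 -0.8 -0.4  0.6
 -1.2  4.5  0.5  0.6]
hinge [0.55923012 0.3451521  0.11      ]
1.5 [[85.0, 171.0], [177.0, 156.0]] [[389.0, 75.0], [364.0, 105.0]]
1.55 [[85.0, 166.0], [177.0, 151.0]] [[392.0, 76.0], [368.0, 106.0]]
1.6 [[84.0, 162.0], [176.0, 147.0]] [[396.0, 76.0], [372.0, 107.0]]
1.65 [[84.0, 157.0], [175.0, 142.0]] [[400.0, 77.0], [376.0, 108.0]]
1.7 [[84.0, 153.0], [175.0, 138.0]] [[403.0, 79.0], [380.0, 110.0]]
1.75 [[83.0, 149.0], [174.0, 134.0]] [[407.0, 80.0], [384.0, 111.0]]
1.8 [[83.0, 145.0], [174.0, 130.0]] [[410.0, 81.0], [388.0, 113.0]]
[-0.96  0.04  0.08 -0.   -1.62 -0.33]
d [-341.1  111.5   24.6] r [ 0.284 -0.582 -2.177] rows 15.2invalid input at $[0]: expected keys grip, dx, dy, dz, rx, ry, rz
```

```bash
python3 -m creep '[{"grip":85,"dx":-60,"dy":30,"dz":-20,"rx":0.284,"ry":-0.582,"rz":-2.177},{"grip":85,"dx":-110,"dy":50,"dz":-30,"rx":0.284,"ry":-0.582,"rz":-2.177},{"grip":85,"dx":-160,"dy":70,"dz":-30,"rx":0.284,"ry":-0.582,"rz":-2.177},{"grip":85,"dx":-210,"dy":80,"dz":-20,"rx":0.284,"ry":-0.582,"rz":-2.177},{"grip":85,"dx":-250,"dy":90,"dz":-10,"rx":0.284,"ry":-0.582,"rz":-2.177},{"grip":85,"dx":-280,"dy":95,"dz":-5,"rx":0.284,"ry":-0.582,"rz":-2.177},{"grip":85,"dx":-300,"dy":100,"dz":0,"rx":0.284,"ry":-0.582,"rz":-2.177},{"grip":85,"dx":-310,"dy":105,"dz":0,"rx":0.284,"ry":-0.582,"rz":-2.177}]'
python3 - <<'E'
from h import *
Rg,p=toolpose([.487,-.341,.105],54.4,0,.10);print(r.get_obs()["joints"].round(2));delta(Rg,p)
E
```

```text
time_s: 0.9
tcp_pos: [0.437, -0.387, 0.1987]
eef_rot: [0.154, -0.655, 0.738, -0.048]
force: [0.1, -0.4, 0.0]
gripper_width: 1.0
gripper_force: 0.0
[-0.57 -0.11 -0.   -0.27 -1.5   0.45]
d [-11.4 -17.   31.7] r [ 0.134 -0.271 -1.019] rows 7.1
```

```bash
python3 -m creep '[{"grip":85,"dx":-11,"dy":-17,"dz":32,"rx":0.134,"ry":-0.271,"rz":-1.019},{"grip":85,"dx":-11,"dy":-17,"dz":32,"rx":0.134,"ry":-0.271,"rz":-1.019},{"grip":85,"dx":-11,"dy":-17,"dz":32,"rx":0.134,"ry":-0.271,"rz":-1.019},{"grip":85,"dx":-11,"dy":-17,"dz":32,"rx":0.134,"ry":-0.271,"rz":-1.019},{"grip":85,"dx":-11,"dy":-17,"dz":32,"rx":0.134,"ry":-0.271,"rz":-1.019},{"grip":85,"dx":-11,"dy":-17,"dz":32,"rx":0.134,"ry":-0.271,"rz":-1.019},{"grip":85,"dx":-11,"dy":-17,"dz":32,"rx":0.134,"ry":-0.271,"rz":-1.019},{"grip":85,"dx":-11,"dy":-17,"dz":32,"rx":0.134,"ry":-0.271,"rz":-1.019}]'
python3 - <<'E'
from h import *
print(r.get_obs()["joints"].round(2))
Rg,p=toolpose([.487,-.341,.105],54.4,0,.10);delta(Rg,p)
Rg,p=toolpose([.487,-.341,.105],54.4,0,.0);delta(Rg,p)
for n in P: cv2.imwrite(f"pics/{n}1.png",r.get_image(n))
a=cv2.imread("pics/top1.png")[110:290,330:520];b=cv2.imread("pics/scene1.png")[200:400,60:270]
c=np.hstack([cv2.resize(a,(400,379)),cv2.resize(b,(400,379))]);cv2.imwrite("pics/c1.png",c)
E
```

```text
time_s: 1.7
tcp_pos: [0.4619, -0.3772, 0.1749]
eef_rot: [-0.246, 0.919, -0.299, 0.079]
force: [-0.1, -0.5, -0.6]
gripper_width: 0.999
gripper_force: 0.0
[-0.71  0.14  0.23 -0.53 -1.69  1.6 ]
d [-0.7 -3.2  1.6] r [ 0.    -0.002 -0.007] rows 0.1
d [ -0.9  -3.2 101.6] r [ 0.    -0.002 -0.007] rows 2.0
```

View pics/c1.png

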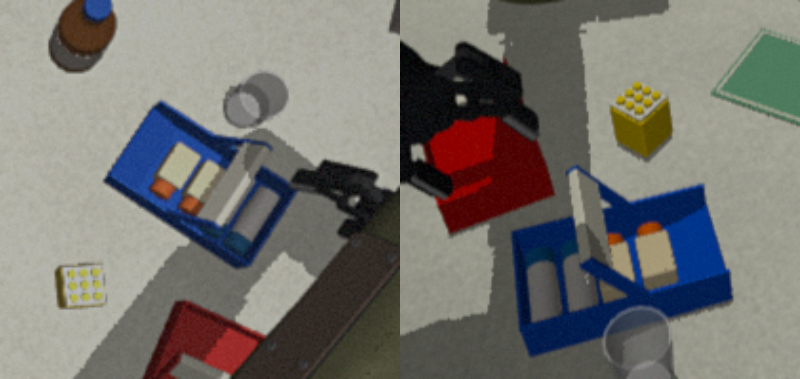

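Run:
```python
from h import *
o=r.get_obs();M=tq(o).as_matrix();print(M.round(2));t=o["tcp_pos"]
for d in([0,0,0],[0,.045,-.013],[0,-.045,-.013],[0,0,-.15]):
    X=t+M@d;print(X.round(3),proj("top",X).round(),proj("scene",X).round())
```

```text
[[ 0.81 -0.51  0.29]
 [-0.59 -0.7   0.4 ]
 [-0.   -0.5  -0.87]]
[ 0.462 -0.377  0.176] [[466. 204.]] [[126. 297.]]
[ 0.435 -0.414  0.165] [[481. 216.]] [[ 99. 307.]]
[ 0.481 -0.351  0.21 ] [[459. 193.]] [[143. 279.]]
[ 0.418 -0.437  0.306] [[523. 216.]] [[ 54. 251.]]
```

The crop shows the tray undisturbed, handle at top crop (235,185), and the open fingers up behind it at (300–350,180–228). I'll advance partway and check alignment against the projected points.

```bash
python3 -m creep '[{"grip":85,"dx":-1,"dy":-3,"dz":35,"rx":0,"ry":0,"rz":0},{"grip":85,"dx":-1,"dy":-3,"dz":60,"rx":0,"ry":0,"rz":0},{"grip":85,"dx":-1,"dy":-3,"dz":70,"rx":0,"ry":0,"rz":0},{"grip":85,"dx":-1,"dy":-3,"dz":70,"rx":0,"ry":0,"rz":0}]'
python3 - <<'E'
from h import *
o=r.get_obs();M=tq(o).as_matrix();t=o["tcp_pos"];out=[]
hp=[.487,-.341,54.4*np.pi/180]
for n,(x,y,w) in(("top",(390,140,100)),("scene",(90,230,120))):
    im=r.get_image(n);cv2.imwrite(f"pics/{n}2.png",im);k=400/w;c=cv2.resize(im[y:y+w,x:x+w],(400,400),interpolation=cv2.INTER_CUBIC)
    for X,col in((t,(0,0,255)),(t+M@[0,.043,-.013],(0,255,0)),(t+M@[0,-.043,-.013],(0,255,0)),(t+M@[0,0,-.019],(0,255,255)),*[(pose(*hp,[-.0085*a-0.0*1,b*.055,.105+.0147*a])[0],(255,0,255)) for a in(-1,1) for b in(-1,1)]):
        u=(proj(n,X)[0]-[x,y]+.5)*k;cv2.circle(c,tuple(int(q) for q in u),4,col,2)
    out.append(c)
cv2.imwrite("pics/c2.png",np.hstack(out))
Rg,p=toolpose([.487,-.341,.105],54.4,0,0);delta(Rg,p)
E
```

```text
time_s: 2.2
tcp_pos: [0.4831, -0.3449, 0.1166]
eef_rot: [-0.246, 0.918, -0.3, 0.079]
force: [-0.2, -0.1, 0.1]
gripper_width: 0.997
gripper_force: 0.0
d [-0.6  1.1 34.3] r [ 0.002 -0.006 -0.007] rows 0.7
```

View pics/c2.png

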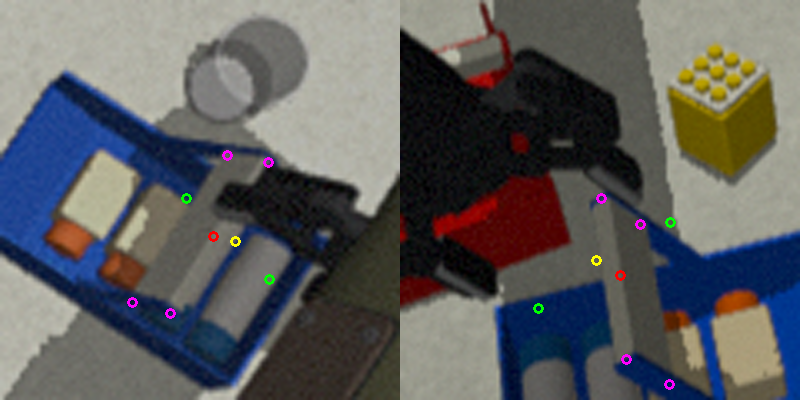

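The crop shows the handle between the open fingers. The tips, at (222,200) and (312,280) in the left crop, sit about 20 mm farther back than my model, so I'll advance deeper, half-close and look again.

```bash
python3 -m creep '[{"grip":85,"dx":0,"dy":1,"dz":20,"rx":0,"ry":0,"rz":0},{"grip":85,"dx":0,"dy":1,"dz":38,"rx":0,"ry":0,"rz":0},{"grip":40,"dx":0,"dy":1,"dz":40,"rx":0,"ry":0,"rz":0},{"grip":40,"dx":0,"dy":1,"dz":40,"rx":0,"ry":0,"rz":0},{"grip":40,"dx":0,"dy":1,"dz":40,"rx":0,"ry":0,"rz":0},{"grip":40,"dx":0,"dy":1,"dz":40,"rx":0,"ry":0,"rz":0},{"grip":40,"dx":0,"dy":1,"dz":40,"rx":0,"ry":0,"rz":0}]' 60
python3 - <<'E'
from h import *
o=r.get_obs();M=tq(o).as_matrix();t=o["tcp_pos"];out=[]
for n,(x,y,w) in(("top",(390,140,100)),("scene",(90,230,120))):
    im=r.get_image(n);cv2.imwrite(f"pics/{n}3.png",im);k=400/w;c=cv2.resize(im[y:y+w,x:x+w],(400,400),interpolation=cv2.INTER_CUBIC)
    for X,col in((t,(0,0,255)),(t+M@[0,.02,0],(0,255,0)),(t+M@[0,-.02,0],(0,255,0))):
        u=(proj(n,X)[0]-[x,y]+.5)*k;cv2.circle(c,tuple(int(q) for q in u),4,col,2)
    out.append(c)
cv2.imwrite("pics/c3.png",np.hstack(out))
E
```

```text
time_s: 3.0
tcp_pos: [0.4948, -0.3312, 0.0832]
eef_rot: [-0.245, 0.919, -0.299, 0.081]
force: [-0.1, 0.8, -1.0]
gripper_width: 0.466
gripper_force: 0.0
```

View pics/c3.png

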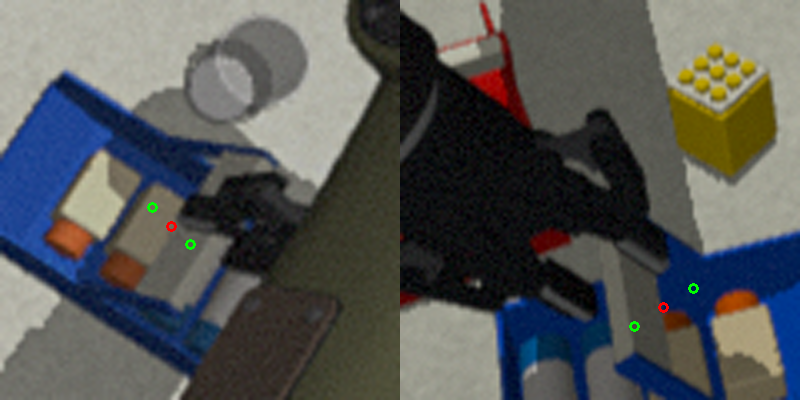

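The fingers straddle the plate, but their tips, midpoint scene crop (620,282), only reach its top edge at about (614,279). I'll go 20 mm deeper before closing.

```bash
python3 -m creep '[{"grip":40,"dx":0,"dy":0,"dz":10,"rx":0,"ry":0,"rz":0},{"grip":40,"dx":0,"dy":0,"dz":20,"rx":0,"ry":0,"rz":0},{"grip":40,"dx":0,"dy":0,"dz":20,"rx":0,"ry":0,"rz":0}]' 60
python3 - <<'E'
from h import *
o=r.get_obs();M=tq(o).as_matrix();t=o["tcp_pos"];out=[]
for n,(x,y,w) in(("top",(390,140,100)),("scene",(90,230,120))):
    im=r.get_image(n);cv2.imwrite(f"pics/{n}4.png",im);k=400/w;c=cv2.resize(im[y:y+w,x:x+w],(400,400),interpolation=cv2.INTER_CUBIC)
    out.append(c)
cv2.imwrite("pics/c4.png",np.hstack(out))
E
```

```text
time_s: 3.4
tcp_pos: [0.5002, -0.3209, 0.0626]
eef_rot: [-0.246, 0.918, -0.299, 0.079]
force: [0.4, -0.3, -0.2]
gripper_width: 0.469
gripper_force: 0.0
```

View pics/c4.png

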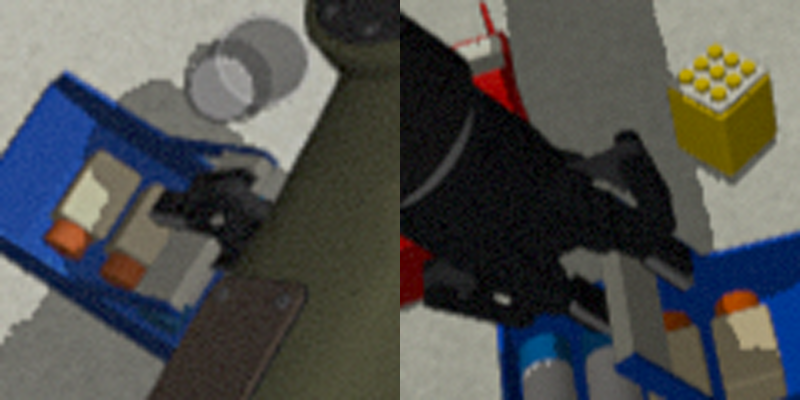

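The tips are now near the plate's lower edge, midpoint scene crop (642,302), so I'll grip and lift slightly.

```bash
python3 -m creep '[{"grip":5,"dx":0,"dy":0,"dz":0,"rx":0,"ry":0,"rz":0},{"grip":5,"dx":0,"dy":0,"dz":0,"rx":0,"ry":0,"rz":0},{"grip":5,"dx":0,"dy":0,"dz":0,"rx":0,"ry":0,"rz":0},{"grip":5,"dx":0,"dy":0,"dz":0,"rx":0,"ry":0,"rz":0},{"grip":5,"dx":0,"dy":0,"dz":0,"rx":0,"ry":0,"rz":0},{"grip":5,"dx":0,"dy":0,"dz":0,"rx":0,"ry":0,"rz":0}]' 90
python3 - <<'E'
from h import *
o=r.get_obs();M=tq(o);print(M.inv().apply([0,0,1]).round(3),o["joints"].round(2))
E
```

```text
time_s: 4.1
tcp_pos: [0.5004, -0.3227, 0.065]
eef_rot: [-0.245, 0.919, -0.299, 0.08]
force: [-1.2, -1.5, 0.2]
gripper_width: 0.13
gripper_force: 87.9
[ 0.001 -0.499 -0.867] [-0.6   0.13  0.02 -0.53 -1.46  1.6 ]
```

```bash
python3 -m creep '[{"grip":5,"dx":0,"dy":-5,"dz":-9,"rx":0,"ry":0,"rz":0},{"grip":5,"dx":0,"dy":-15,"dz":-26,"rx":0,"ry":0,"rz":0},{"grip":5,"dx":0,"dy":-30,"dz":-52,"rx":0,"ry":0,"rz":0},{"grip":5,"dx":0,"dy":-45,"dz":-78,"rx":0,"ry":0,"rz":0},{"grip":5,"dx":0,"dy":-60,"dz":-104,"rx":0,"ry":0,"rz":0},{"grip":5,"dx":0,"dy":-75,"dz":-130,"rx":0,"ry":0,"rz":0},{"grip":5,"dx":0,"dy":-86,"dz":-149,"rx":0,"ry":0,"rz":0},{"grip":5,"dx":0,"dy":-86,"dz":-149,"rx":0,"ry":0,"rz":0}]'
cat >> h.py <<'E'
BIN=(.465,.3315,np.radians(8.1));B=-.027
def dump(along,lat,z): return pose(*BIN,[lat,along,z])[0]
E
python3 - <<'E'
from h import *
print(r.get_obs()["joints"].round(2))
h=dump(-.03,-.015,.28);print(h)
Rg,p=toolpose(h,98,0,B);delta(Rg,p)
Rm,pm=toolpose([.47,-.05,.28],76,0,B);delta(Rm,pm);delta(Rg,p,Rc=Rm,pc=pm)
for n in P: cv2.imwrite(f"pics/{n}5.png",r.get_image(n))
E
```

```text
time_s: 4.9
tcp_pos: [0.5013, -0.3234, 0.2428]
eef_rot: [-0.244, 0.919, -0.298, 0.084]
force: [-1.3, -0.7, -3.6]
gripper_width: 0.126
gripper_force: 87.8
[-0.6   0.07  0.28 -0.53 -1.73  1.45]
[0.45437668 0.29968577 0.28      ]
d [-421.1 -427.4  244.1] r [ 0.006 -0.391 -0.663] rows 13.0
d [-195.1 -193.6  112.2] r [ 0.004 -0.2   -0.33 ] rows 5.9
d [-108.4 -289.1  166.9] r [ 0.    -0.192 -0.333] rows 7.0
```

```bash
python3 -m creep '[{"grip":5,"dx":-10,"dy":-10,"dz":6,"rx":0,"ry":-0.01,"rz":-0.02},{"grip":5,"dx":-31,"dy":-31,"dz":18,"rx":0,"ry":-0.03,"rz":-0.05},{"grip":5,"dx":-58,"dy":-58,"dz":34,"rx":0,"ry":-0.06,"rz":-0.10},{"grip":5,"dx":-88,"dy":-87,"dz":50,"rx":0,"ry":-0.09,"rz":-0.15},{"grip":5,"dx":-118,"dy":-117,"dz":68,"rx":0,"ry":-0.12,"rz":-0.20},{"grip":5,"dx":-146,"dy":-145,"dz":84,"rx":0,"ry":-0.15,"rz":-0.25},{"grip":5,"dx":-172,"dy":-171,"dz":99,"rx":0,"ry":-0.18,"rz":-0.29},{"grip":5,"dx":-195,"dy":-194,"dz":112,"rx":0,"ry":-0.20,"rz":-0.33}]'
python3 - <<'E'
from h import *
print(r.get_obs()["joints"].round(2))
Rg,p=toolpose(dump(-.03,-.015,.28),98,0,B);delta(Rg,p)
E
```

```text
time_s: 5.8
tcp_pos: [0.4737, -0.0238, 0.2348]
eef_rot: [-0.258, 0.959, -0.117, 0.026]
force: [0.9, -0.6, -4.1]
gripper_width: 0.127
gripper_force: 87.9
[-0.09 -0.28 -0.06 -0.52 -1.69  1.32]
d [-104.5 -288.6  162. ] r [-0.003 -0.181 -0.335] rows 6.9
```

```bash
python3 -m creep '[{"grip":5,"dx":-7,"dy":-19,"dz":11,"rx":0,"ry":-0.01,"rz":-0.02},{"grip":5,"dx":-20,"dy":-54,"dz":31,"rx":0,"ry":-0.03,"rz":-0.06},{"grip":5,"dx":-35,"dy":-95,"dz":54,"rx":0,"ry":-0.06,"rz":-0.11},{"grip":5,"dx":-51,"dy":-140,"dz":79,"rx":0,"ry":-0.09,"rz":-0.16},{"grip":5,"dx":-67,"dy":-185,"dz":104,"rx":0,"ry":-0.12,"rz":-0.21},{"grip":5,"dx":-82,"dy":-228,"dz":128,"rx":0,"ry":-0.14,"rz":-0.26},{"grip":5,"dx":-95,"dy":-264,"dz":148,"rx":0,"ry":-0.17,"rz":-0.31},{"grip":5,"dx":-104,"dy":-288,"dz":162,"rx":0,"ry":-0.18,"rz":-0.335}]'
python3 - <<'E'
from h import *
o=r.get_obs();print(o["joints"].round(2))
h=dump(-.03,-.015,.28)
Rg,p=toolpose(h,98,0,B);delta(Rg,p)
R0,p0=Rg,p
for a in(10,25,40,55,68):
    Rg,p=toolpose(h,98,a,B);print(a,end=" ");delta(Rg,p)
im=r.get_image("top");cv2.imwrite("pics/top6.png",im);im2=r.get_image("scene");cv2.imwrite("pics/scene6.png",im2)
c=np.hstack([cv2.resize(im,(400,300)),cv2.resize(im2,(400,300))]);cv2.imwrite("pics/c6.png",c)
E
```

```text
time_s: 6.6
tcp_pos: [0.4517, 0.3225, 0.2386]
eef_rot: [-0.258, 0.963, 0.068, -0.018]
force: [0.0, -0.3, -5.3]
gripper_width: 0.131
gripper_force: 88.3
[ 0.64 -0.23 -0.04 -0.46 -1.51  1.04]
d [-0.5 -0.8 -1.3] r [-0.     0.001  0.001] rows 0.0
10 d [-0.5  7.2 -2. ] r [-0.175  0.001  0.001] rows 1.2
25 d [-0.5 18.6 -5.6] r [-0.437  0.001  0.001] rows 2.9
40 d [ -0.5  28.8 -12.1] r [-0.699  0.     0.002] rows 4.7
55 d [ -0.6  36.9 -20.9] r [-0.96   0.     0.002] rows 6.4
68 d [ -0.6  41.8 -30.1] r [-1.187 -0.     0.002] rows 7.9
```

View pics/c6.png

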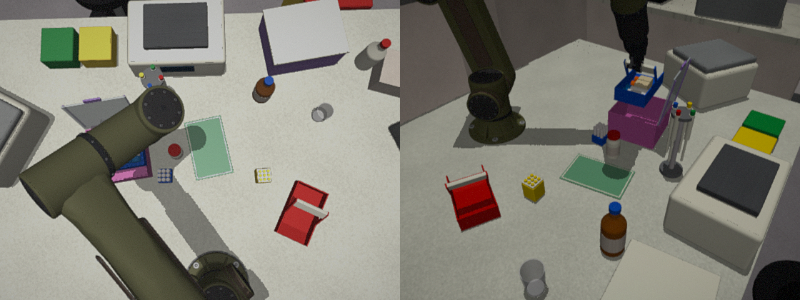

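The tray is held level above the bin (scene crop (640,82) over (640,120)), with nothing disturbed. Tipping now.

```bash
python3 -m creep '[{"grip":5,"dx":0,"dy":3,"dz":-1,"rx":-0.07,"ry":0,"rz":0},{"grip":5,"dx":0,"dy":7,"dz":-2,"rx":-0.175,"ry":0,"rz":0},{"grip":5,"dx":0,"dy":13,"dz":-4,"rx":-0.30,"ry":0,"rz":0},{"grip":5,"dx":0,"dy":18,"dz":-6,"rx":-0.437,"ry":0,"rz":0},{"grip":5,"dx":0,"dy":24,"dz":-9,"rx":-0.57,"ry":0,"rz":0},{"grip":5,"dx":0,"dy":29,"dz":-12,"rx":-0.70,"ry":0,"rz":0},{"grip":5,"dx":0,"dy":33,"dz":-16,"rx":-0.83,"ry":0,"rz":0},{"grip":5,"dx":0,"dy":37,"dz":-21,"rx":-0.96,"ry":0,"rz":0}]'
python3 - <<'E'
from h import *
o=r.get_obs();print(o["joints"].round(2))
h=dump(-.03,-.015,.28)
for a in(60,68,72):
    Rg,p=toolpose(h,98,a,B);print(a,end=" ");delta(Rg,p)
E
```

```text
time_s: 7.5
tcp_pos: [0.4592, 0.2773, 0.2403]
eef_rot: [0.218, 0.974, 0.066, 0.016]
force: [0.6, -0.9, -5.4]
gripper_width: 0.127
gripper_force: 88.5
[ 1.1   0.09  0.05  0.26 -1.89  0.65]
60 d [-1.6  0.1  0.2] r [-0.083 -0.001 -0.004] rows 0.6
68 d [-1.6  6.4 -0.8] r [-0.223 -0.001 -0.004] rows 1.5
72 d [-1.6  9.5 -1.6] r [-0.293 -0.001 -0.004] rows 2.0
```

```bash
python3 -m creep '[{"grip":5,"dx":-1,"dy":1,"dz":0,"rx":-0.08,"ry":0,"rz":0},{"grip":5,"dx":-1,"dy":4,"dz":0,"rx":-0.16,"ry":0,"rz":0},{"grip":5,"dx":-1,"dy":6,"dz":-1,"rx":-0.223,"ry":0,"rz":0},{"grip":5,"dx":-1,"dy":9,"dz":-2,"rx":-0.28,"ry":0,"rz":0},{"grip":5,"dx":-1,"dy":9,"dz":-2,"rx":-0.28,"ry":0,"rz":0},{"grip":5,"dx":-1,"dy":9,"dz":-2,"rx":-0.28,"ry":0,"rz":0},{"grip":5,"dx":-1,"dy":9,"dz":-2,"rx":-0.28,"ry":0,"rz":0},{"grip":5,"dx":-1,"dy":9,"dz":-2,"rx":-0.28,"ry":0,"rz":0}]'
python3 - <<'E'
from h import *
im=r.get_image("scene");cv2.imwrite("pics/scene7.png",im);im2=r.get_image("top");cv2.imwrite("pics/top7.png",im2)
print(r.get_obs()["force"])
cv2.imwrite("pics/c7.png",np.hstack([cv2.resize(im[80:230,260:440],(480,400)),cv2.resize(im2[100:280,80:240],(320,360)).__class__ and cv2.resize(im2[100:300,80:240],(320,400))]))
E
```

```text
time_s: 8.3
tcp_pos: [0.46, 0.2696, 0.2473]
eef_rot: [0.348, 0.935, 0.062, 0.026]
force: [0.4, 0.2, -2.0]
gripper_width: 0.122
gripper_force: 89.3
[ 0.67762981 -0.61946118 -2.3096935 ]
```

View pics/c7.png

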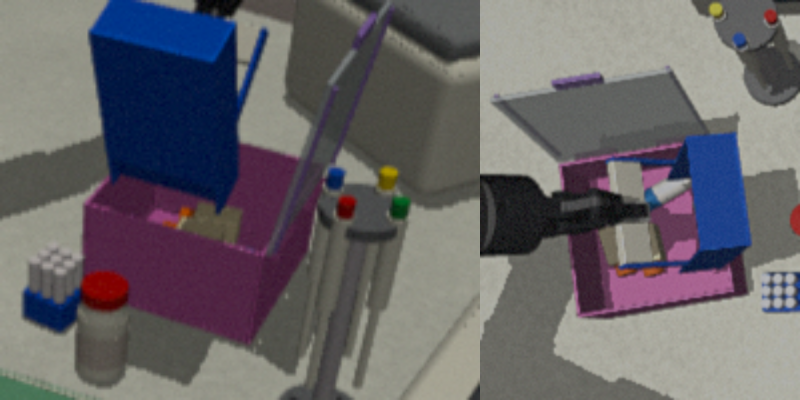

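All four appear to be out: the force is 2.3 N, which matches the bare tray's weight. The crop shows jars at the bottom left and a tube by (665,190). I'll raise the tray straight up before untipping.

Run:
```python
from h import *
o=r.get_obs();u=tq(o).inv().apply([0,0,1]);print("up80",(80*u).round(1))
h=dump(-.03,-.015,.36);hm=[.4688,.0133,.30]
p1=tq(o),o["tcp_pos"]+[0,0,.08]
k=[toolpose(h,98,71,B)]+[toolpose(h,98,a,B) for a in(35,0)]
for a in k: delta(*a,Rc=p1[0],pc=p1[1])
```

```text
up80 [  0.4  52.4 -60.5]
d [-1.4 -1.4  1.1] r [-0.002 -0.001 -0.006] rows 0.0
d [ -1.5 -28.5  -7.7] r [ 0.626 -0.003 -0.006] rows 4.2
d [ -1.6 -45.  -29.9] r [ 1.237 -0.005 -0.005] rows 8.3
```

```bash
python3 -m creep '[{"grip":5,"dx":0,"dy":7,"dz":-8,"rx":0,"ry":0,"rz":0},{"grip":5,"dx":0,"dy":20,"dz":-23,"rx":0,"ry":0,"rz":0},{"grip":5,"dx":0,"dy":36,"dz":-41,"rx":0,"ry":0,"rz":0},{"grip":5,"dx":0,"dy":48,"dz":-55,"rx":0,"ry":0,"rz":0},{"grip":5,"dx":0,"dy":52,"dz":-60,"rx":0,"ry":0,"rz":0},{"grip":5,"dx":0,"dy":52,"dz":-60,"rx":0,"ry":0,"rz":0}]'
python3 -m creep '[{"grip":5,"dx":0,"dy":-4,"dz":0,"rx":0.10,"ry":0,"rz":0},{"grip":5,"dx":0,"dy":-11,"dz":-2,"rx":0.24,"ry":0,"rz":0},{"grip":5,"dx":0,"dy":-18,"dz":-4,"rx":0.38,"ry":0,"rz":0},{"grip":5,"dx":0,"dy":-24,"dz":-6,"rx":0.52,"ry":0,"rz":0},{"grip":5,"dx":0,"dy":-29,"dz":-9,"rx":0.66,"ry":0,"rz":0},{"grip":5,"dx":-1,"dy":-34,"dz":-14,"rx":0.80,"ry":0,"rz":0},{"grip":5,"dx":-1,"dy":-38,"dz":-19,"rx":0.94,"ry":0,"rz":0},{"grip":5,"dx":-1,"dy":-42,"dz":-24,"rx":1.08,"ry":0,"rz":0}]'
python3 - <<'E'
from h import *
o=r.get_obs();print(o["joints"].round(2),o["force"])
k=[toolpose([.46,.17,.34],60,0,B),toolpose([.4688,.0133,.25],10.9,0,B)]
delta(*k[0]);delta(*k[1],Rc=k[0][0],pc=k[0][1])
E
```

```text
time_s: 9.0
tcp_pos: [0.4597, 0.27, 0.3268]
eef_rot: [0.348, 0.935, 0.063, 0.026]
force: [-0.1, 0.1, -2.7]
gripper_width: 0.123
gripper_force: 89.4
time_s: 9.8
tcp_pos: [0.4517, 0.3168, 0.3164]
eef_rot: [-0.183, 0.981, 0.067, -0.01]
force: [1.5, -0.7, -2.7]
gripper_width: 0.126
gripper_force: 89.2
[ 0.75 -0.19  0.14 -0.3  -1.67  0.89] [ 1.53298071 -0.69636731 -2.71561574]
d [  2.4 125.6 -31.2] r [0.147 0.281 0.597] rows 4.5
d [103.4 165.6   8.3] r [0.    0.428 0.742] rows 5.7
```

```bash
python3 -m creep '[{"grip":5,"dx":0,"dy":12,"dz":-3,"rx":0.015,"ry":0.03,"rz":0.06},{"grip":5,"dx":1,"dy":33,"dz":-8,"rx":0.04,"ry":0.07,"rz":0.16},{"grip":5,"dx":1,"dy":57,"dz":-14,"rx":0.07,"ry":0.13,"rz":0.27},{"grip":5,"dx":2,"dy":80,"dz":-20,"rx":0.09,"ry":0.18,"rz":0.38},{"grip":5,"dx":2,"dy":101,"dz":-25,"rx":0.12,"ry":0.22,"rz":0.48},{"grip":5,"dx":2,"dy":118,"dz":-29,"rx":0.14,"ry":0.26,"rz":0.56},{"grip":5,"dx":2,"dy":126,"dz":-31,"rx":0.147,"ry":0.281,"rz":0.597}]'
python3 -m creep '[{"grip":5,"dx":6,"dy":10,"dz":0,"rx":0,"ry":0.03,"rz":0.05},{"grip":5,"dx":18,"dy":29,"dz":1,"rx":0,"ry":0.08,"rz":0.13},{"grip":5,"dx":34,"dy":55,"dz":3,"rx":0,"ry":0.14,"rz":0.245},{"grip":5,"dx":51,"dy":82,"dz":4,"rx":0,"ry":0.21,"rz":0.37},{"grip":5,"dx":69,"dy":110,"dz":5,"rx":0,"ry":0.28,"rz":0.49},{"grip":5,"dx":85,"dy":136,"dz":7,"rx":0,"ry":0.35,"rz":0.61},{"grip":5,"dx":97,"dy":156,"dz":8,"rx":0,"ry":0.40,"rz":0.70},{"grip":5,"dx":103,"dy":165,"dz":8,"rx":0,"ry":0.43,"rz":0.74}]'
python3 -m creep '[{"grip":5,"dx":0,"dy":0,"dz":0,"rx":0,"ry":0,"rz":0},{"grip":5,"dx":0,"dy":0,"dz":0,"rx":0,"ry":0,"rz":0}]'
python3 - <<'E'
from h import *
o=r.get_obs();print(o["joints"].round(2))
k=toolpose([.4688,.0133,.25],10.9,0,B);delta(*k)
for n in P: cv2.imwrite(f"pics/{n}8.png",r.get_image(n))
for n in P:
    im=cv2.imread(f"pics/{n}8.png");hs=cv2.cvtColor(im,cv2.COLOR_BGR2HSV);m=cv2.inRange(hs,(105,150,30),(125,255,255));N,L,st,_=cv2.connectedComponentsWithStats(m)
    for i in np.argsort(-st[1:,4])[:2]+1:
        k2=cv2.convexHull(np.argwhere(L==i)[:,::-1].astype(np.int32));print(n,st[i].tolist(),cv2.approxPolyDP(k2,2,True)[:,0].tolist())
    # expected wall-top corners
    M=tq(o).as_matrix();x=np.cross(-M[:,0],[0,0,1]);hh=o["tcp_pos"]-.046*M[:,2]
    yaw=np.arctan2(x[1],x[0]);print(np.degrees(yaw),hh,proj(n,pose(hh[0],hh[1],yaw,[[-.079,.057,.05],[-.079,-.057,.05],[.118,-.057,.05],[.118,.057,.05],[-.079,-.057,0],[.118,-.057,.017],[-.0085,.061,.1197],[-.0085,-.061,.1197]],hh[2]-.105)).round().tolist())
E
```

```text
time_s: 10.5
tcp_pos: [0.4709, 0.1875, 0.2988]
eef_rot: [-0.247, 0.933, -0.252, 0.067]
force: [-0.1, -0.0, -1.8]
gripper_width: 0.123
gripper_force: 89.2
time_s: 11.3
tcp_pos: [0.4902, 0.0157, 0.2084]
eef_rot: [-0.195, 0.745, -0.616, 0.167]
force: [-1.0, 0.6, -2.7]
gripper_width: 0.128
gripper_force: 89.2
time_s: 11.5
tcp_pos: [0.491, 0.0173, 0.2111]
eef_rot: [-0.197, 0.746, -0.613, 0.167]
force: [-0.5, 0.5, -1.7]
gripper_width: 0.129
gripper_force: 89.2
[ 0.62 -0.85 -0.71  0.23 -1.24 -0.45]
d [-0.3  0.1  1. ] r [ 0.001 -0.005  0.006] rows 0.1
top [259, 149, 63, 57, 1811] [[321, 198], [268, 205], [259, 159], [306, 149]]
top [269, 207, 18, 37, 278] [[269, 207], [286, 208], [278, 243]]
11.049592545011361 [0.46844608 0.01321176 0.25095284] [[276.0, 244.0], [326.0, 233.0], [307.0, 148.0], [257.0, 159.0], [325.0, 234.0], [306.0, 152.0], [266.0, 209.0], [323.0, 197.0]]
scene [226, 150, 104, 75, 4415] [[329, 178], [327, 195], [309, 224], [227, 200], [226, 182], [250, 157], [286, 150]]
scene [293, 283, 17, 18, 250] [[306, 284], [309, 288], [307, 297], [302, 300], [294, 298], [294, 285]]
11.049592545011361 [0.46844608 0.01321176 0.25095284] [[249.0, 156.0], [224.0, 182.0], [311.0, 208.0], [330.0, 178.0], [226.0, 201.0], [310.0, 220.0], [278.0, 136.0], [252.0, 164.0]]
```

The observed tray corners match the prediction within about 1–2 px, so I'll lower it.

```bash
python3 -m creep '[{"grip":5,"dx":0,"dy":8,"dz":14,"rx":0,"ry":-0.003,"rz":0.003},{"grip":5,"dx":0,"dy":22,"dz":38,"rx":0,"ry":-0.003,"rz":0.003},{"grip":5,"dx":0,"dy":38,"dz":66,"rx":0,"ry":-0.003,"rz":0.003},{"grip":5,"dx":0,"dy":52,"dz":90,"rx":0,"ry":-0.003,"rz":0.003},{"grip":5,"dx":0,"dy":62,"dz":107,"rx":0,"ry":-0.003,"rz":0.003},{"grip":5,"dx":0,"dy":66,"dz":114,"rx":0,"ry":-0.003,"rz":0.003},{"grip":5,"dx":0,"dy":67,"dz":117,"rx":0,"ry":-0.003,"rz":0.003},{"grip":5,"dx":0,"dy":67,"dz":117,"rx":0,"ry":-0.003,"rz":0.003}]'
python3 - <<'E'
from h import *
o=r.get_obs();k=toolpose([.4688,.0133,.109],10.9,0,B);delta(*k);print(o["force"])
E
```

```text
time_s: 12.4
tcp_pos: [0.4925, 0.0165, 0.0781]
eef_rot: [-0.199, 0.745, -0.615, 0.166]
force: [0.2, 0.7, -2.4]
gripper_width: 0.126
gripper_force: 89.2
d [-1.3  5.2  7.3] r [-0.001 -0.002  0.002] rows 0.2
[ 0.24853898  0.70160635 -2.36363654]
```

```bash
python3 -m creep '[{"grip":5,"dx":-1,"dy":2.5,"dz":3,"rx":0,"ry":0,"rz":0},{"grip":5,"dx":-1,"dy":4,"dz":5,"rx":0,"ry":0,"rz":0},{"grip":5,"dx":-1,"dy":5,"dz":7,"rx":0,"ry":0,"rz":0},{"grip":5,"dx":-1,"dy":5,"dz":7,"rx":0,"ry":0,"rz":0}]'
python3 - <<'E'
from h import *
o=r.get_obs();k=toolpose([.4688,.0133,.109],10.9,0,B);delta(*k);print(o["force"])
E
```

```text
time_s: 12.8
tcp_pos: [0.4914, 0.0173, 0.0691]
eef_rot: [-0.199, 0.745, -0.615, 0.166]
force: [0.5, -0.9, -1.1]
gripper_width: 0.127
gripper_force: 89.3
d [-0.3 -0.1 -0.1] r [-0.001 -0.002  0.002] rows 0.0
[ 0.51964344 -0.8659128  -1.08908029]
```

```bash
python3 -m creep '[{"grip":5,"dx":0,"dy":0.5,"dz":0.9,"rx":0,"ry":0,"rz":0},{"grip":5,"dx":0,"dy":0.5,"dz":0.9,"rx":0,"ry":0,"rz":0},{"grip":5,"dx":0,"dy":0.5,"dz":0.9,"rx":0,"ry":0,"rz":0}]'
python3 - <<'E'
from h import *
for n in P:
    im=r.get_image(n);cv2.imwrite(f"pics/{n}9.png",im);hs=cv2.cvtColor(im,cv2.COLOR_BGR2HSV);m=cv2.inRange(hs,(105,150,30),(125,255,255));N,L,st,_=cv2.connectedComponentsWithStats(m)
    for i in np.argsort(-st[1:,4])[:2]+1:
        k2=cv2.convexHull(np.argwhere(L==i)[:,::-1].astype(np.int32));print(n,st[i].tolist(),cv2.approxPolyDP(k2,2,True)[:,0].tolist())
    print(proj(n,pose(.4688,.0133,np.radians(10.9),[[-.079,.057,.05],[-.079,-.057,.05],[.118,-.057,.05],[.118,.057,.05],[-.079,-.057,0],[.118,-.057,.017]],.004)).round().tolist())
E
```

```text
time_s: 13.1
tcp_pos: [0.4918, 0.0173, 0.069]
eef_rot: [-0.2, 0.745, -0.614, 0.167]
force: [-2.0, 0.0, 5.1]
gripper_width: 0.127
gripper_force: 90.3
top [263, 163, 56, 53, 1473] [[318, 207], [271, 215], [263, 172], [305, 163]]
top [272, 215, 16, 31, 229] [[287, 215], [282, 245], [279, 245], [272, 217]]
[[277.0, 247.0], [322.0, 237.0], [305.0, 162.0], [261.0, 171.0], [320.0, 238.0], [304.0, 165.0]]
scene [229, 189, 95, 84, 3898] [[323, 227], [322, 242], [305, 272], [230, 246], [230, 231], [251, 205], [288, 189]]
scene [293, 283, 17, 18, 250] [[306, 284], [309, 288], [307, 297], [303, 300], [294, 298], [294, 285]]
[[251.0, 204.0], [228.0, 231.0], [307.0, 258.0], [325.0, 226.0], [230.0, 247.0], [306.0, 268.0]]
```

Contact is felt (5 N upward) and the position matches. Releasing and backing off.

```bash
python3 -m creep '[{"grip":20,"dx":0,"dy":0,"dz":0,"rx":0,"ry":0,"rz":0},{"grip":45,"dx":0,"dy":0,"dz":0,"rx":0,"ry":0,"rz":0},{"grip":45,"dx":0,"dy":0,"dz":0,"rx":0,"ry":0,"rz":0},{"grip":45,"dx":0,"dy":0,"dz":0,"rx":0,"ry":0,"rz":0},{"grip":45,"dx":0,"dy":0,"dz":-20,"rx":0,"ry":0,"rz":0},{"grip":45,"dx":0,"dy":0,"dz":-60,"rx":0,"ry":0,"rz":0},{"grip":45,"dx":0,"dy":0,"dz":-110,"rx":0,"ry":0,"rz":0},{"grip":45,"dx":0,"dy":0,"dz":-150,"rx":0,"ry":0,"rz":0}]'
python3 -m creep '[{"grip":0,"dx":0,"dy":-25,"dz":-43,"rx":0,"ry":0,"rz":0},{"grip":0,"dx":0,"dy":-50,"dz":-86,"rx":0,"ry":0,"rz":0},{"grip":0,"dx":0,"dy":-75,"dz":-130,"rx":0,"ry":0,"rz":0},{"grip":0,"dx":0,"dy":-75,"dz":-130,"rx":0,"ry":0,"rz":0}]'
python3 - <<'E'
from h import *
o=r.get_obs();print(o["joints"].round(2),o["tcp_pos"])
for n in P:
    im=r.get_image(n);cv2.imwrite(f"pics/{n}10.png",im);hs=cv2.cvtColor(im,cv2.COLOR_BGR2HSV);m=cv2.inRange(hs,(105,150,30),(125,255,255));N,L,st,_=cv2.connectedComponentsWithStats(m)
    for i in np.argsort(-st[1:,4])[:2]+1:
        k2=cv2.convexHull(np.argwhere(L==i)[:,::-1].astype(np.int32));print(n,st[i].tolist(),cv2.approxPolyDP(k2,2,True)[:,0].tolist())
# lid closing: hinge & edge
v=BIN;c=.095
print("hinge",pose(*v,[c,0,.11])[0],"edge@1.7",pose(*v,[c-.19*np.cos(1.7),0,.11+.19*np.sin(1.7)])[0])
E
```

```text
time_s: 14.0
tcp_pos: [0.4164, 0.0023, 0.1997]
eef_rot: [-0.199, 0.744, -0.615, 0.166]
force: [1.0, 1.7, 1.9]
gripper_width: 0.522
gripper_force: 0.0
time_s: 14.4
tcp_pos: [0.418, 0.0033, 0.3548]
eef_rot: [-0.202, 0.744, -0.615, 0.168]
force: [0.5, 0.6, -1.2]
gripper_width: 0.004
gripper_force: 0.0
[ 0.8  -0.97 -0.5   0.3  -1.59 -0.54] [0.41799034 0.00333997 0.35480381]
top [263, 163, 53, 53, 1555] [[315, 200], [271, 215], [263, 172], [305, 163]]
top [272, 209, 50, 37, 811] [[321, 236], [279, 245], [272, 217], [315, 209]]
scene [229, 188, 95, 85, 3899] [[323, 238], [304, 272], [231, 247], [229, 232], [251, 205], [288, 188], [323, 227]]
scene [293, 283, 17, 18, 249] [[307, 285], [307, 297], [303, 300], [296, 299], [293, 295], [294, 285]]
hinge [0.55905225 0.34488562 0.11      ] edge@1.7 [0.58328848 0.34833494 0.29841631]
```

The tray stands free with corners at the expected pixels, within 1–2 px. Next is the lid: straddle its upright free edge from above and pull it over with the rear finger.

```bash
cat >> h.py <<'E'
def down(bx,by,z,tilt=0):
    a=np.radians(278.1);x=np.array([np.cos(a),np.sin(a),0]);f=np.array([np.cos(BIN[2]),np.sin(BIN[2]),0]);t=np.radians(tilt)
    zz=np.sin(t)*f-np.cos(t)*np.array([0,0,1]);return R.from_matrix(np.c_[x,np.cross(zz,x),zz]),pose(*BIN,[bx,by,z])[0]
E
python3 - <<'E'
from h import *
a=down(.123,0,.37);print(a[1]);delta(*a);b=down(.123,0,.25);delta(*b,Rc=a[0],pc=a[1])
print(a[0].as_matrix().round(2))
E
```

```text
[0.58677291 0.34883085 0.37      ]
d [-306.3 -211.8   96.5] r [-0.524  0.011  0.049] rows 7.7
d [  0.   0. 120.] r [0. 0. 0.] rows 2.4
[[ 0.14 -0.99  0.  ]
 [-0.99 -0.14  0.  ]
 [ 0.   -0.   -1.  ]]
```

```bash
python3 -m creep '[{"grip":70,"dx":-30,"dy":-20,"dz":0,"rx":-0.1,"ry":0,"rz":0.01},{"grip":70,"dx":-70,"dy":-50,"dz":12,"rx":-0.2,"ry":0,"rz":0.02},{"grip":70,"dx":-110,"dy":-76,"dz":28,"rx":-0.3,"ry":0,"rz":0.03},{"grip":70,"dx":-150,"dy":-104,"dz":42,"rx":-0.4,"ry":0,"rz":0.04},{"grip":70,"dx":-190,"dy":-132,"dz":56,"rx":-0.524,"ry":0.01,"rz":0.05},{"grip":70,"dx":-230,"dy":-160,"dz":70,"rx":-0.524,"ry":0.01,"rz":0.05},{"grip":70,"dx":-270,"dy":-186,"dz":84,"rx":-0.524,"ry":0.01,"rz":0.05},{"grip":70,"dx":-306,"dy":-212,"dz":96,"rx":-0.524,"ry":0.01,"rz":0.05}]'
python3 -m creep '[{"grip":70,"dx":0,"dy":0,"dz":0,"rx":0,"ry":0,"rz":0},{"grip":70,"dx":0,"dy":0,"dz":0,"rx":0,"ry":0,"rz":0}]'
python3 - <<'E'
from h import *
a=down(.123,0,.37);delta(*a);b=down(.123,0,.25);delta(*b);o=r.get_obs();print(o["joints"].round(2))
out=[]
M=tq(o).as_matrix();t=o["tcp_pos"]
for n,(x,y,w) in(("top",(60,90,180)),("scene",(260,20,200))):
    im=r.get_image(n);cv2.imwrite(f"pics/{n}11.png",im);k=400/w;c=cv2.resize(im[y:y+w,x:x+w],(400,400),interpolation=cv2.INTER_CUBIC)
    for al,col in((1.65,(0,0,255)),(1.75,(0,255,0))):
        q=(proj(n,pose(*BIN,[[.095-.19*np.cos(al),s,.11+.19*np.sin(al)] for s in(-.095,.095)]))-[x,y]+.5)*k
        for u in q: cv2.circle(c,tuple(int(v) for v in u),3,col,1)
    for u in (proj(n,[t+M@[0,s,-.03] for s in(.035,-.035)])-[x,y]+.5)*k: cv2.circle(c,tuple(int(v) for v in u),4,(255,255,0),2)
    out.append(c)
cv2.imwrite("pics/c11.png",np.hstack(out))
E
```

```text
time_s: 15.3
tcp_pos: [0.5734, 0.3219, 0.3657]
eef_rot: [0.002, 0.755, -0.656, -0.001]
force: [0.2, 0.2, 1.8]
gripper_width: 0.82
gripper_force: 0.0
time_s: 15.5
tcp_pos: [0.573, 0.3219, 0.3632]
eef_rot: [0.004, 0.755, -0.655, -0.001]
force: [-1.1, -0.3, 1.3]
gripper_width: 0.82
gripper_force: 0.0
d [-24.7 -17.4  -7.1] r [ 0.007 -0.004 -0.   ] rows 0.6
d [-25.2 -18.2 112.9] r [ 0.007 -0.004 -0.   ] rows 2.3
[ 0.81  0.3   0.68 -0.   -1.96 -0.67]
```

View pics/c11.png

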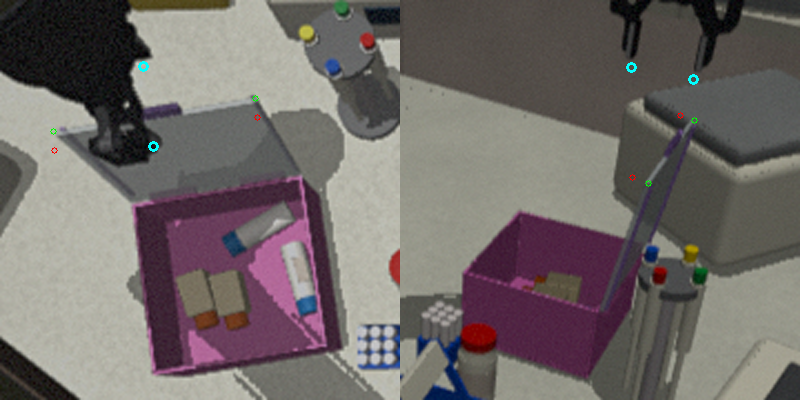

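All four containers (two jars, two tubes) lie in the bin. The lid edge sits at about 1.75 rad, between the fingers at (255,98) and (54,131) in the left crop. I'll descend around the edge and pull.

```bash
python3 -m creep '[{"grip":70,"dx":-12,"dy":-11,"dz":0,"rx":0,"ry":0,"rz":0},{"grip":70,"dx":-25,"dy":-23,"dz":0,"rx":0,"ry":0,"rz":0},{"grip":70,"dx":-25,"dy":-23,"dz":20,"rx":0,"ry":0,"rz":0},{"grip":70,"dx":-25,"dy":-23,"dz":50,"rx":0,"ry":0,"rz":0},{"grip":70,"dx":-25,"dy":-23,"dz":80,"rx":0,"ry":0,"rz":0},{"grip":70,"dx":-25,"dy":-23,"dz":110,"rx":0,"ry":0,"rz":0},{"grip":70,"dx":-25,"dy":-23,"dz":128,"rx":0,"ry":0,"rz":0},{"grip":70,"dx":-25,"dy":-23,"dz":128,"rx":0,"ry":0,"rz":0}]'
python3 - <<'E'
from h import *
print(r.get_obs()["joints"].round(2))
for bx,z in((.128,.235),(.088,.2225),(.06,.225),(.0185,.219),(-.017,.2045),(-.048,.181),(-.068,.1575),(-.083,.13)): delta(*down(bx,0,z))
E
```

```text
time_s: 16.4
tcp_pos: [0.5905, 0.3466, 0.2393]
eef_rot: [0.001, 0.755, -0.656, -0.001]
force: [0.9, 0.5, 0.9]
gripper_width: 0.816
gripper_force: 0.0
[ 0.82  0.28  0.43 -0.   -1.72 -0.68]
d [-2.7 -1.6  4.3] r [ 0.002 -0.    -0.002] rows 0.1
d [-2.6 38.3 16.9] r [ 0.002 -0.    -0.002] rows 0.8
d [-2.6 66.3 14.5] r [ 0.002 -0.    -0.002] rows 1.4
d [ -2.5 107.8  20.6] r [ 0.002 -0.    -0.002] rows 2.2
d [ -2.4 143.3  35.2] r [ 0.002 -0.    -0.002] rows 3.0
d [ -2.4 174.2  58.7] r [ 0.002 -0.    -0.002] rows 3.7
d [ -2.3 194.2  82.3] r [ 0.002 -0.    -0.002] rows 4.2
d [ -2.3 209.1 109.8] r [ 0.002 -0.    -0.002] rows 4.7
```

```bash
python3 -m creep '[{"grip":70,"dx":-2,"dy":12,"dz":5,"rx":0,"ry":0,"rz":0},{"grip":70,"dx":-2,"dy":25,"dz":11,"rx":0,"ry":0,"rz":0},{"grip":70,"dx":-2,"dy":38,"dz":15,"rx":0,"ry":0,"rz":0},{"grip":70,"dx":-2,"dy":50,"dz":15,"rx":0,"ry":0,"rz":0},{"grip":70,"dx":-2,"dy":60,"dz":15,"rx":0,"ry":0,"rz":0},{"grip":70,"dx":-2,"dy":66,"dz":15,"rx":0,"ry":0,"rz":0}]'
python3 -m creep '[{"grip":70,"dx":0,"dy":14,"dz":2,"rx":0,"ry":0,"rz":0},{"grip":70,"dx":0,"dy":28,"dz":4,"rx":0,"ry":0,"rz":0},{"grip":70,"dx":0,"dy":42,"dz":6,"rx":0,"ry":0,"rz":0},{"grip":70,"dx":0,"dy":54,"dz":11,"rx":0,"ry":0,"rz":0},{"grip":70,"dx":0,"dy":66,"dz":16,"rx":0,"ry":0,"rz":0},{"grip":70,"dx":0,"dy":77,"dz":21,"rx":0,"ry":0,"rz":0}]'
python3 - <<'E'
from h import *
for n in P: cv2.imwrite(f"pics/{n}12.png",r.get_image(n))
for bx,z in((-.017,.2045),(-.048,.181),(-.068,.1575),(-.083,.13)): delta(*down(bx,0,z))
im=cv2.imread("pics/scene12.png");hs=cv2.cvtColor(im,cv2.COLOR_BGR2HSV);m=cv2.inRange(hs,(120,50,80),(140,160,255));N,L,st,ce=cv2.connectedComponentsWithStats(m)
for i in np.argsort(-st[1:,4])[:3]+1: print(st[i],ce[i].round())
for a in(1.75,1.3,1.05,.8): print(a,proj("scene",pose(*BIN,[.095-.197*np.cos(a),0,.11+.197*np.sin(a)])).round())
E
```

```text
time_s: 17.0
tcp_pos: [0.5262, 0.3408, 0.2285]
eef_rot: [-0.002, 0.755, -0.656, 0.0]
force: [1.5, 0.4, 1.5]
gripper_width: 0.818
gripper_force: 0.0
time_s: 17.6
tcp_pos: [0.4497, 0.3302, 0.2054]
eef_rot: [-0.001, 0.755, -0.656, -0.0]
force: [1.2, -0.4, 0.5]
gripper_width: 0.82
gripper_force: 0.5
d [1.  1.1 0.4] r [ 0.     0.001 -0.001] rows 0.0
d [ 1.  32.1 23.9] r [ 0.     0.001 -0.001] rows 0.8
d [ 1.  52.1 47.4] r [ 0.     0.001 -0.001] rows 1.4
d [ 1.1 67.1 74.9] r [ 0.     0.001 -0.001] rows 2.0
[332 108  31  65 146] [347. 141.]
[365  99  18  41  74] [374. 118.]
[338  89   9   7  11] [341.  93.]
1.75 [[397.  92.]]
1.3 [[361.  86.]]
1.05 [[343.  89.]]
0.8 [[328.  97.]]
```

Lid is now at about 1.0 rad (tab at scene px (341,93)), so the pull works. Continuing.

```bash
python3 -m creep '[{"grip":70,"dx":0,"dy":11,"dz":8,"rx":0,"ry":0,"rz":0},{"grip":70,"dx":0,"dy":22,"dz":16,"rx":0,"ry":0,"rz":0},{"grip":70,"dx":0,"dy":32,"dz":24,"rx":0,"ry":0,"rz":0},{"grip":70,"dx":0,"dy":42,"dz":36,"rx":0,"ry":0,"rz":0},{"grip":70,"dx":0,"dy":52,"dz":47,"rx":0,"ry":0,"rz":0},{"grip":70,"dx":0,"dy":60,"dz":61,"rx":0,"ry":0,"rz":0},{"grip":70,"dx":0,"dy":67,"dz":75,"rx":0,"ry":0,"rz":0},{"grip":70,"dx":0,"dy":67,"dz":75,"rx":0,"ry":0,"rz":0}]'
python3 -m creep '[{"grip":0,"dx":0,"dy":0,"dz":-40,"rx":0,"ry":0,"rz":0},{"grip":0,"dx":0,"dy":0,"dz":-80,"rx":0,"ry":0,"rz":0},{"grip":0,"dx":0,"dy":0,"dz":-100,"rx":0,"ry":0,"rz":0},{"grip":0,"dx":0,"dy":0,"dz":-100,"rx":0,"ry":0,"rz":0},{"grip":0,"dx":0,"dy":0,"dz":-100,"rx":0,"ry":0,"rz":0}]'
python3 - <<'E'
from h import *
for n in P: cv2.imwrite(f"pics/{n}13.png",r.get_image(n))
im=cv2.imread("pics/scene13.png");hs=cv2.cvtColor(im,cv2.COLOR_BGR2HSV);m=cv2.inRange(hs,(120,50,80),(140,160,255));N,L,st,ce=cv2.connectedComponentsWithStats(m)
for i in np.argsort(-st[1:,4])[:4]+1: print(st[i],ce[i].round())
for a in(.8,.6,.4,.2,0): print(a,proj("scene",pose(*BIN,[.095-.197*np.cos(a),0,.11+.197*np.sin(a)])).round())
delta(*down(-.06,0,.2));delta(*down(-.06,0,.1))
E
```

```text
time_s: 18.5
tcp_pos: [0.3829, 0.3205, 0.1282]
eef_rot: [0.001, 0.755, -0.656, -0.0]
force: [0.1, 0.0, 1.0]
gripper_width: 0.821
gripper_force: 0.0
time_s: 19.0
tcp_pos: [0.3841, 0.3213, 0.2302]
eef_rot: [-0.001, 0.755, -0.656, -0.0]
force: [-0.2, 0.2, -1.1]
gripper_width: 0.005
gripper_force: 0.0
[299 134  61  38 144] [329. 153.]
[326 106  55  33  84] [354. 122.]
[309 118   3   3   4] [310. 119.]
[306 117   2   3   4] [306. 118.]
0.8 [[328.  97.]]
0.6 [[318. 105.]]
0.4 [[310. 115.]]
0.2 [[306. 127.]]
0 [[304. 139.]]
d [  0.9 -22.1  28.5] r [ 0.002 -0.001 -0.002] rows 0.7
d [  0.8 -22.3 128.5] r [ 0.002 -0.001 -0.002] rows 2.6
```

```bash
python3 -m creep '[{"grip":0,"dx":0,"dy":-22,"dz":10,"rx":0,"ry":0,"rz":0},{"grip":0,"dx":0,"dy":-22,"dz":40,"rx":0,"ry":0,"rz":0},{"grip":0,"dx":0,"dy":-22,"dz":65,"rx":0,"ry":0,"rz":0},{"grip":0,"dx":0,"dy":-22,"dz":85,"rx":0,"ry":0,"rz":0},{"grip":0,"dx":0,"dy":-22,"dz":100,"rx":0,"ry":0,"rz":0},{"grip":0,"dx":0,"dy":-22,"dz":115,"rx":0,"ry":0,"rz":0},{"grip":0,"dx":0,"dy":-22,"dz":125,"rx":0,"ry":0,"rz":0},{"grip":0,"dx":0,"dy":-22,"dz":125,"rx":0,"ry":0,"rz":0}]'
cat > lid.py <<'E'
from h import *
import sys
im=r.get_image("scene");cv2.imwrite(f"pics/scene{sys.argv[1]}.png",im);hs=cv2.cvtColor(im,cv2.COLOR_BGR2HSV);m=cv2.inRange(hs,(120,50,80),(140,160,255));m[:, :285]=0;N,L,st,ce=cv2.connectedComponentsWithStats(m)
for i in np.argsort(-st[1:,4])[:5]+1: print(st[i],ce[i].round())
for a in(.2,.1,0): print(a,proj("scene",pose(*BIN,[[.095-.197*np.cos(a),0,.11+.197*np.sin(a)],[.095-.19*np.cos(a),-.095,.11+.19*np.sin(a)],[.095-.19*np.cos(a),.095,.11+.19*np.sin(a)]])).round().tolist())
E
python3 lid.py 14
```

```text
time_s: 19.9
tcp_pos: [0.4049, 0.3237, 0.1028]
eef_rot: [0.001, 0.755, -0.656, -0.0]
force: [0.4, -1.0, -0.1]
gripper_width: -0.001
gripper_force: 0.0
[295 147  64  25 131] [326. 159.]
[332 121  48  18  58] [356. 130.]
[299 128  11   9  18] [304. 133.]
[291 210   1   1   1] [291. 210.]
[295 217   1   1   1] [295. 217.]
0.2 [[306.0, 127.0], [293.0, 144.0], [322.0, 113.0]]
0.1 [[304.0, 133.0], [292.0, 150.0], [320.0, 119.0]]
0 [[304.0, 139.0], [291.0, 156.0], [319.0, 125.0]]
```

Lid at about 0.1 rad; press down until force shows contact with the rim.

```bash
python3 -m creep '[{"grip":0,"dx":0,"dy":0,"dz":5,"rx":0,"ry":0,"rz":0},{"grip":0,"dx":0,"dy":0,"dz":10,"rx":0,"ry":0,"rz":0},{"grip":0,"dx":0,"dy":0,"dz":13,"rx":0,"ry":0,"rz":0},{"grip":0,"dx":0,"dy":0,"dz":13,"rx":0,"ry":0,"rz":0}]'; python3 lid.py 15
```

```text
time_s: 20.35
tcp_pos: [0.4052, 0.3241, 0.0909]
eef_rot: [0.0, 0.755, -0.656, -0.0]
force: [0.4, -0.6, -1.0]
gripper_width: 0.002
gripper_force: 0.0
[294 151  65  21 126] [325. 161.]
[333 125  47  14  55] [356. 132.]
[300 138   4   3   6] [302. 139.]
[298 137   3   3   3] [299. 138.]
[308 132   1   2   2] [308. 132.]
0.2 [[306.0, 127.0], [293.0, 144.0], [322.0, 113.0]]
0.1 [[304.0, 133.0], [292.0, 150.0], [320.0, 119.0]]
0 [[304.0, 139.0], [291.0, 156.0], [319.0, 125.0]]
```

```bash
python3 -m creep '[{"grip":0,"dx":0,"dy":0,"dz":2,"rx":0,"ry":0,"rz":0},{"grip":0,"dx":0,"dy":0,"dz":4,"rx":0,"ry":0,"rz":0},{"grip":0,"dx":0,"dy":0,"dz":4,"rx":0,"ry":0,"rz":0}]'
python3 -m creep '[{"grip":0,"dx":0,"dy":0,"dz":2,"rx":0,"ry":0,"rz":0},{"grip":0,"dx":0,"dy":0,"dz":3,"rx":0,"ry":0,"rz":0},{"grip":0,"dx":0,"dy":0,"dz":3,"rx":0,"ry":0,"rz":0}]'; python3 lid.py 16
```

```text
time_s: 20.7
tcp_pos: [0.4053, 0.3241, 0.0871]
eef_rot: [0.0, 0.755, -0.656, -0.0]
force: [0.4, 0.4, 0.0]
gripper_width: 0.001
gripper_force: 0.0
time_s: 21.0
tcp_pos: [0.4056, 0.3243, 0.0859]
eef_rot: [-0.001, 0.755, -0.656, -0.0]
force: [-4.2, -1.9, 7.5]
gripper_width: 0.0
gripper_force: 3.6
[294 152  64  20 126] [325. 161.]
[333 126  47  13  55] [356. 132.]
[298 134  11   9  13] [303. 139.]
[301 135   3   3   3] [302. 136.]
[298 218   1   1   1] [298. 218.]
0.2 [[306.0, 127.0], [293.0, 144.0], [322.0, 113.0]]
0.1 [[304.0, 133.0], [292.0, 150.0], [320.0, 119.0]]
0 [[304.0, 139.0], [291.0, 156.0], [319.0, 125.0]]
```

```bash
python3 -m creep '[{"grip":0,"dx":0,"dy":0,"dz":1.5,"rx":0,"ry":0,"rz":0},{"grip":0,"dx":0,"dy":0,"dz":2.5,"rx":0,"ry":0,"rz":0},{"grip":0,"dx":0,"dy":0,"dz":2.5,"rx":0,"ry":0,"rz":0}]'
python3 -m creep '[{"grip":0,"dx":0,"dy":0,"dz":-8,"rx":0,"ry":0,"rz":0},{"grip":0,"dx":0,"dy":0,"dz":-40,"rx":0,"ry":0,"rz":0},{"grip":0,"dx":0,"dy":0,"dz":-90,"rx":0,"ry":0,"rz":0},{"grip":0,"dx":0,"dy":0,"dz":-140,"rx":0,"ry":0,"rz":0},{"grip":0,"dx":0,"dy":0,"dz":-160,"rx":0,"ry":0,"rz":0},{"grip":0,"dx":0,"dy":0,"dz":-160,"rx":0,"ry":0,"rz":0}]'; python3 lid.py 17
python3 - <<'E'
from h import *
im=cv2.imread("pics/scene17.png");a=cv2.imread("pics/scene0.png")
t=r.get_image("top");cv2.imwrite("pics/top17.png",t)
# bystanders: compare against first picture (scene view)
for nm,(x,y,w,h) in dict(amber=(278,282,42,76),beaker=(165,360,40,55),tip=(170,242,34,40),rack=(266,170,26,36),flask=(286,180,24,46),pip=(362,205,36,45),red=(62,232,80,88)).items():
    tp=a[y:y+h,x:x+w];rs=cv2.matchTemplate(im[y-8:y+h+8,x-8:x+w+8],tp,cv2.TM_CCOEFF_NORMED);_,mx,_,l=cv2.minMaxLoc(rs);print(nm,round(mx,2),l[0]-8,l[1]-8)
# tray refit on outer hull (top)
hs=cv2.cvtColor(t,cv2.COLOR_BGR2HSV);m=cv2.inRange(hs,(105,150,30),(125,255,255));m[:,:255]=0;m[:,335:]=0
k=cv2.approxPolyDP(cv2.convexHull(cv2.findNonZero(m)),3,True)[:,0];print(k.tolist())
E
```

```text
time_s: 21.35
tcp_pos: [0.4057, 0.3244, 0.0857]
eef_rot: [-0.001, 0.755, -0.656, 0.0]
force: [-9.3, -4.0, 17.4]
gripper_width: 0.001
gripper_force: 8.9
time_s: 21.95
tcp_pos: [0.4065, 0.325, 0.2461]
eef_rot: [-0.003, 0.755, -0.656, -0.0]
force: [-0.4, -0.0, -0.0]
gripper_width: 0.001
gripper_force: 0.0
[317 159  41  13  78] [338. 165.]
[321 123  59  16  66] [351. 131.]
[294 152  22   8  48] [304. 156.]
[301 135   8   8   8] [304. 138.]
[300 137   2   2   2] [300. 138.]
0.2 [[306.0, 127.0], [293.0, 144.0], [322.0, 113.0]]
0.1 [[304.0, 133.0], [292.0, 150.0], [320.0, 119.0]]
0 [[304.0, 139.0], [291.0, 156.0], [319.0, 125.0]]
amber 1.0 0 0
beaker 0.21 1 5
tip 1.0 0 0
rack 0.69 0 0
flask 0.61 0 0
pip 0.89 0 0
red 0.89 0 0
[[321, 236], [278, 244], [263, 176], [265, 93], [270, 93], [305, 163], [317, 203]]
```

```bash
python3 -c "
from rig import r
print(r.finish_job())"
```

```text
the job is handed in; nothing more can be done
None
```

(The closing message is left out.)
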